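# Pin the drawbar of the bench pull rig and snap the sprung ring over the pin

### The job

Take the steel linch pin out of its grey parking stand, feel for the hole of the drawbar under the slot of the clevis block, and push the pin down through it until its flange lies fully home on the block. Then flip the sprung ring over the pin's head and press its tab down until the ring snaps in under the pin's cap, and let go. Feel your way: never press harder than 40 N on the pin, the block or the ring, and leave the beaker, bottle, tape and petri dish where they are.

Things in the scene. Friction and masses are not known exactly. Their poses are not given: they have to be found in the camera images.
- pin: Loose steel linch pin, 80 g, 67 mm long, at the start head up in the stand. Origin: centre of the nose tip, z up along the pin. Along z: 0-9 mm tapered nose (flat tip 10 mm across, growing to 12), to 34 shaft 12 mm across, to 39 flange 26, to 49 neck 11, to 58 cylindrical cap 27, to 67 a bevelled top narrowing to 24 and then 20.
- pin_cap (a point): Point on the pin's axis at mid-height of its cylindrical cap, 53.5 mm above the nose tip: grip here; the fingertips may reach down beside the flange. The cap's underside (49 mm above the nose tip) is the edge the ring snaps under.
- stand: Fixed grey plastic block 46 x 46 x 38 mm with a vertical 14.5 mm through hole in its middle, in which the pin is parked; the pin's flange rests on its top. Origin: centre of its underside.
- block: Fixed clevis block: dark steel base plate 100 x 108 x 8 mm, two aluminium cheeks, top plate 64 x 88 mm whose top face is 48 mm above the bench. Origin: centre of its underside, z up, x towards the ring's hinge, y along drawbar and slot. A steel drawbar runs through it along y, 34 mm wide, from 26 to 38 mm above the bench, below it free room. With the pin home the nose tip is 14 mm above the bench.
- slot (a point): Centre of the slot in the block's top face, 48 mm above the bench. The slot is 13 mm wide (block x) and 42 mm long (block y). Under it the drawbar has one vertical 13.2 mm hole, on the slot's middle line but anywhere from 13 mm to -13 mm along block y from its middle: this is not measured. The drawbar does not give way.
- ring_hinge (a point): Middle of the ring's hinge axis on the block: 26 mm along block x from the slot's middle, 80 mm above the bench. The axis is parallel to block y, in two lugs at y = +-38 mm (6 mm thick) that rise to 85 mm above the bench.
- ring_tab (a point): Point on the upper face of the ring's flat tab where to press, 54 mm from the hinge along block x when shut: then at block x = -28 mm, 60 mm above the bench. Tab 18 mm wide, 4 mm thick, shut from block x = -8 to -38 mm. Pressed down with 1 to 6 N, the sprung ring (1.7 N/mm along its arms) rides out over the cap and snaps in under the cap, at less than 0.06 rad.
- ring (a joint): Ring angle, rad: 0 shut (hard stop, ring points to block -x), growing as it opens up and over; stop 3.0. Loop of 4 mm wire: arms at y = +-31 mm, cross bar (shut: block x = -8 mm, 58 mm above the bench), tab beyond. At the start it leans back past upright, away from the slot. Its hinge is a little stiff: it stays where it is left and swings at under 1 N on the tab.
- beaker: Bystander: glass beaker, 54 mm across, 70 mm high, behind the block. Origin: centre of its underside.
- bottle: Bystander: white plastic bottle with screw cap, 48 mm across, 87 mm high, behind the block. Origin: centre of its underside.
- tape: Bystander: roll of black tape, 58 mm across, 19 mm high, in front of the block. Origin: centre of its underside.
- petri: Bystander: petri dish, 68 mm across, 15 mm high, right of the front. Origin: centre of its underside.
Not all that is in view belongs to the job. Of the things like the pin, leave any that is black, pink or purple; of the rest the larger one is meant.

How it is judged:
On the way:
1. The pin is fully home in the block, while the ring is still open (z of pin in the frame of block between 0.012 and 0.0158 m and x of pin in the frame of block between -0.003 and 0.003 m and y of pin in the frame of block between -0.016 and 0.016 m and angle between the z axis of pin and the z axis of block, either way round below 0.06 rad and value of joint ring above 0.8 rad), for 0.2 s.
At the end, for the whole second after the job is handed in: The pin stands upright in the block (within 0.06 rad), through the drawbar, its flange on the top face within 1.8 mm and its axis within 3 mm of the slot's middle line; the ring is snapped in under the pin's cap (ring angle under 0.06 rad); all at rest and released (z of pin in the frame of block between 0.012 and 0.0158 m and x of pin in the frame of block between -0.003 and 0.003 m and y of pin in the frame of block between -0.016 and 0.016 m and angle between the z axis of pin and the z axis of block, either way round below 0.06 rad and value of joint ring below 0.06 rad and linear speed of pin below 0.02 m/s); the robot touches nothing.
It fails at once if The pin is pressed on the block, drawbar or ring with more than 40 N (contact force between pin and block above 40 N).
It fails at once if The fingers press on the block or the ring with more than 40 N (contact force between the fingers and block above 40 N).
It fails at once if The beaker, bottle, tape or petri dish is moved by more than 25 mm (distance of any of beaker, bottle, tape, petri from where it was at the start of the episode above 0.025 m).
It also fails if it takes over 72 s, if anything falls off the work surface, if the arm or the gripper's body presses on something with over 40 N, if the wrist force passes 120 N, or if a joint passes its speed limit or range.

### The arm

A 6-joint arm with a two-finger parallel gripper is mounted at the origin on a cart in front of the work surface, level with it; the furniture and walls round the work are solid. World frame = base frame: x ahead of the robot, y to its left, z up, the work surface at z = 0. Lengths are in m, angles in rad, forces in N, time in s.
With the tool pointing down it reaches from about 0.35 to 0.975 m from the base axis. Payload 4.9 kg.
Tool frame: the origin (TCP) lies midway between the tips of the shut fingers; the grasp point (between the pads) lies 19 mm behind it; z points along the fingers, y is the line along which they close (so a half turn about z gives the same grasp; the last joint's range is limited). The gripper opens to 85 mm and grips with 20 to 120 N. Pads are 22 mm wide; open, the fingers measure 114 mm over their backs; the gripper's body (76 mm by 85 mm) begins 54 mm behind the grasp point. The pads swing forward as they close: fully open they stand 13 mm farther back than shut.
Start: joints at [-1.406, 0.053, 1.613, -0, 1.476, -0.119], TCP at [0.175, -0.6, 0.231] pointing down, gripper open.
Joint ranges: [-3.01, 3.01], [-1.01, 2.22], [0.06, 2.58], [-1.02, 4.17], [0.09, 2.62], [-3.14, 3.14]. Speed limits (rad/s): [2.57, 2.57, 3.14, 3.14, 3.14, 3.14].

### API

Orientations are given as a rotation vector (axis times angle).
In Python, from station import ctrl, optics, job gives the robot as it stands.
- The arm moves only by the shell command python3 -m jog 'ROWS' [OPENING] [FORCE]. ROWS is JSON, a list of rows, each a list of 2 entries, a list of its own where there are three numbers: the shift along the tool's x, y, z in m, then the turn, a rotation vector about the tool's x, y, z in rad. A call has 1 to 5 rows; each row is the pose to reach, as a shift and turn from the pose commanded when the call began, along the tool's axes at that moment; what a row does not reach only later rows make up. A row lasts 1/10 s, in which the tool goes at most 50 mm and 8.59 degrees, less where a joint would pass 70% of its speed; a pose out of reach is approached as far as the arm can. A call with a gripper value outside its range is refused whole. OPENING is the opening, from 0 (shut) to 1 (fully open), set as the call begins (- or left out, the last holds). The fingers move at their own pace and stop on an object; FORCE is the grip in N (left out, the last holds). Time passes only in rows, so rows that repeat a pose let the fingers close. It gives the time, the measured TCP pose, the force, the opening and the grip force at its end, in the units of the state.
- ctrl.get_obs(): the state, without advancing time (a new reading comes with each control period).
- optics.get_image(name): name is "side" or "top"; returns a dict with "image" (400x640x3 uint8, blue, green, red), "fx", "fy", "cx", "cy" (pixels), "D" ([k1, k2, p1, p2, k3] as OpenCV has them; the pictures are not rectified), "rvec" (rotation vector, rad) and "tvec" (3), from world to camera coordinates, as OpenCV has them. Camera axes: x right, y down, z forward; pixel columns grow to the right and rows downward; lengths in m; the calibration is good to about 2 mm. A picture is of the moment at which its call begins. There is no depth.
- job.finish_job(): hands the job in; it is judged then, once.
The state is a dict: "t": time; "q": joint angles; "dq": joint speeds; "effort": joint torques, N m; "tool_pos": TCP position; "tool_rot": TCP orientation; "contact_force": force on the tool from outside, world axes, zero at the start; "wrist_torque": the same for the moment, N m; "opening": finger opening in m; "grip_force": force on a finger pad.
Only numpy, scipy, OpenCV 4.12 (cv2) and the standard library are available. Lean on these libraries where they do the work, as an engineer would, in place of code of your own. Each camera call takes 0.05 s, during which the arm holds its last target. There are 200 camera calls.

## Working session

There is one attempt and no reset: what is moved stays moved. The work goes in short steps, Python scripts to look and compute and a shell command to move; the robot and the scene stay as the last step left them, time stands still between calls to the robot, and variables do not carry over. Pictures are saved under pics/ and viewed, at most 10 in all, crops included, and the job is handed in when it is done.

```bash
ls; mkdir -p pics
python3 - <<'E'
from station import ctrl, optics
import cv2,pickle
o=ctrl.get_obs();print({k:(v if not hasattr(v,'round') else v) for k,v in o.items()})
for n in("side","top"):
    d=optics.get_image(n);cv2.imwrite(f"pics/{n}0.png",d["image"]);pickle.dump(d,open(f"{n}0.pkl","wb"))
    print(n,d["fx"],d["fy"],d["cx"],d["cy"],d["D"],d["rvec"],d["tvec"])
E
```

```text
pics
{'t': 0.0, 'q': array([-1.40599524e+00,  5.33782052e-02,  1.61435444e+00, -3.06260433e-05,
        1.47599228e+00, -1.19022172e-01]), 'dq': array([0.00043614, 0.0002843 , 0.00134217, 0.00245307, 0.0005148 ,
       0.00050632]), 'effort': array([ 3.36509904e-03, -3.93684912e+01, -3.70171773e+01,  7.26807116e-05,
        7.09993605e-03,  8.86109149e-06]), 'tool_pos': array([ 0.17488926, -0.59935717,  0.23001369]), 'tool_rot': array([-3.10790134e+00, -4.44036779e-01,  1.24447741e-04]), 'contact_force': array([-0.08408232, -0.32059011, -0.92118437]), 'wrist_torque': array([ 0.01174527, -0.00815442, -0.03883499]), 'grip_force': 0.0, 'opening': 0.08551559757757096}
side 520.2512528605109 520.2512528605109 322.7470388688786 202.87262004130093 [-0.03836201  0.          0.          0.          0.        ] [ 0.27060785 -2.66252896  1.43236292] [0.51082102 0.21139057 0.73300991]
top 459.7685323794545 459.7685323794545 322.32754464365735 208.12971918721615 [-0.09450331  0.          0.          0.          0.        ] [ 2.11175558 -2.12861664  0.19623396] [-0.18623268  0.58114285  1.03983037]
```

View pics/top0.png

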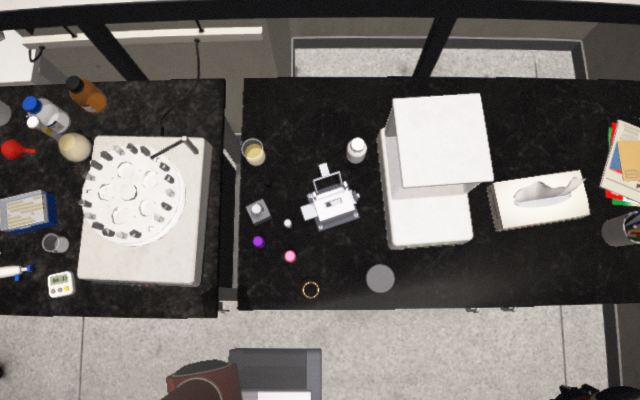

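View pics/side0.png

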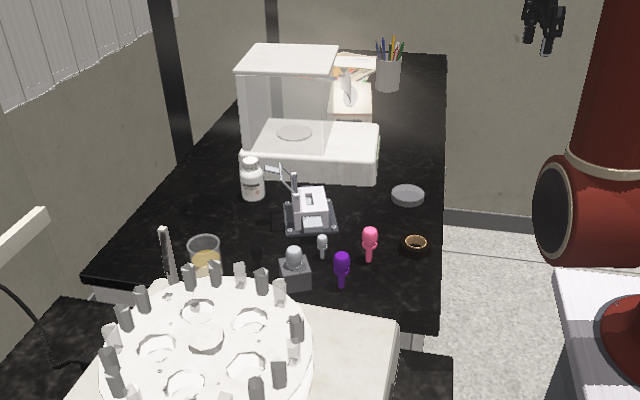

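The top view shows the stand with the pin at about (258,210), the block at (332,205) with its open ring at about (323,178). In the side view the stand is at (294,270) and the block at (311,210). The small loose pin and the purple and pink ones are decoys.

```bash
cat > h.py <<'E'
import numpy as np,cv2,pickle
from scipy.spatial.transform import Rotation as Rn
def ray(d,uv):
    K=np.array([[d["fx"],0,d["cx"]],[0,d["fy"],d["cy"]],[0,0,1]])
    n=cv2.undistortPoints(np.array([[uv]],float),K,np.array(d["D"]))[0,0]
    R=cv2.Rodrigues(np.array(d["rvec"]))[0]
    return -R.T@np.array(d["tvec"]), R.T@np.array([*n,1])
def onz(d,uv,z):
    c,v=ray(d,uv); return c+v*(z-c[2])/v[2]
def proj(d,p):
    K=np.array([[d["fx"],0,d["cx"]],[0,d["fy"],d["cy"]],[0,0,1]])
    return cv2.projectPoints(np.array(p,float).reshape(-1,1,3),np.array(d["rvec"]),np.array(d["tvec"]),K,np.array(d["D"]))[0].reshape(-1,2)
def tri(d1,u1,d2,u2):
    (a,v),(b,w)=ray(d1,u1),ray(d2,u2)
    s=np.linalg.lstsq(np.c_[v,-w],b-a,rcond=None)[0]
    p,q=a+v*s[0],b+w*s[1]; return (p+q)/2,np.linalg.norm(p-q)
E
python3 - <<'E'
import cv2,numpy as np
t=cv2.imread("pics/top0.png")[150:240,235:365]; s=cv2.imread("pics/side0.png")[150:300,235:365]
t=cv2.resize(t,None,fx=6,fy=6,interpolation=cv2.INTER_CUBIC); s=cv2.resize(s,None,fx=4,fy=4,interpolation=cv2.INTER_CUBIC)
cv2.imwrite("pics/t1.png",t);cv2.imwrite("pics/s1.png",s)
E
```

```text
(no output)
```

View pics/t1.png

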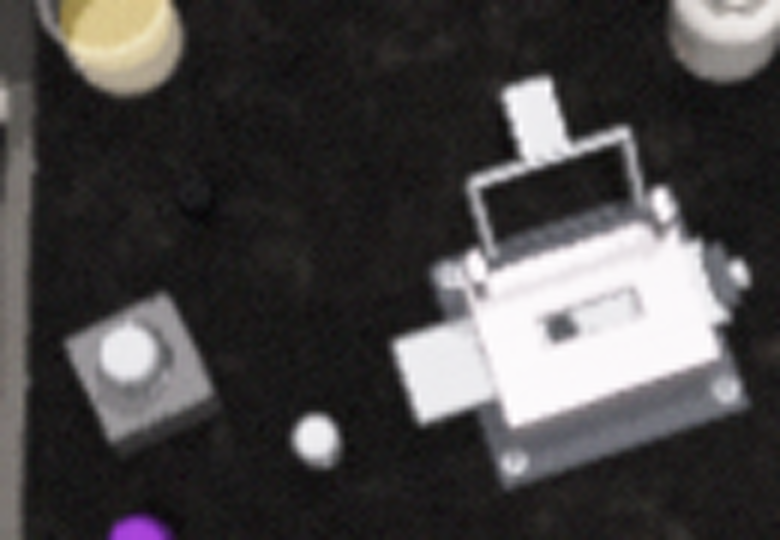

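View pics/s1.png

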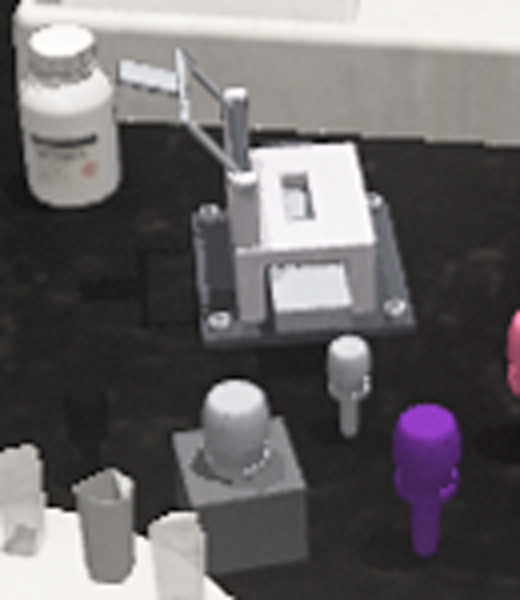

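The crops show the pin top at top-crop (128,352) and the slot centred near (591,316). The drawbar hole shows as a dark patch at about (560,326), toward the stand end of the slot.

Run:
```python
from h import *
t=pickle.load(open("top0.pkl","rb"));s=pickle.load(open("side0.pkl","rb"))
T=lambda u,v:((u+.5)/6-.5+235,(v+.5)/6-.5+150)
S=lambda u,v:((u+.5)/4-.5+235,(v+.5)/4-.5+150)
np.set_printoptions(precision=4,suppress=True)
print("cam",ray(t,(320,200))[0],ray(s,(320,200))[0])
print("pin top",onz(t,T(128,352),.069),"side",onz(s,S(236,415),.058))
st=[onz(t,T(*p),.038) for p in((65,343),(165,292),(217,400),(118,444))];print("stand",np.mean(st,0),*st)
sl=[onz(t,T(*p),.048) for p in((540,318),(638,288),(642,315),(546,343))];print("slot",np.mean(sl,0),*sl)
d=sl[1]-sl[0]+sl[2]-sl[3];print("yawdir slot",np.degrees(np.arctan2(d[1],d[0])))
a,b=onz(t,T(515,425),.048),onz(t,T(722,355),.048);d=b-a;print("plate front",a,b,np.linalg.norm(d),np.degrees(np.arctan2(d[1],d[0])))
a,b=onz(t,T(505,490),.008),onz(t,T(750,405),.008);d=b-a;print("base front",a,b,np.linalg.norm(d),np.degrees(np.arctan2(d[1],d[0])))
print("hole",onz(t,T(560,326),.038),onz(t,T(560,326),.048))
ss=[onz(s,S(*p),.048) for p in((283,175),(310,173),(315,217),(287,220))];print("slot side",np.mean(ss,0),*ss)
print("tab",tri(t,T(525,85),s,S(120,70)),tri(t,T(552,78),s,S(122,85)), "bar R",tri(t,T(630,130),s,S(180,50)),"bar L",tri(t,T(470,183),s,S(183,118)))
g=cv2.imread("pics/top0.png",0)[150:240,235:365]; print(g[45:60,86:110])
```

```text
cam [ 0.374  -0.1949  1.1295] [0.3926 0.5892 0.5845]
pin top [ 0.5779 -0.0345  0.069 ] side [ 0.5773 -0.0384  0.058 ]
stand [ 0.5766 -0.0353  0.038 ] [ 0.5878 -0.0041  0.038 ] [ 0.6085 -0.0444  0.038 ] [ 0.5639 -0.0662  0.038 ] [ 0.5463 -0.0265  0.038 ]
slot [ 0.5951 -0.217   0.048 ] [ 0.5944 -0.1963  0.048 ] [ 0.6064 -0.2357  0.048 ] [ 0.5953 -0.2372  0.048 ] [ 0.5842 -0.1987  0.048 ]
yawdir slot -73.53161655247982
plate front [ 0.5511 -0.186   0.048 ] [ 0.5787 -0.2688  0.048 ] 0.08728079452543792 -71.56548737819703
base front [ 0.5307 -0.1814  0.008 ] [ 0.5652 -0.2827  0.008 ] 0.10698735160387599 -71.18461641420272
hole [ 0.5931 -0.2044  0.038 ] [ 0.5911 -0.2043  0.048 ]
slot side [ 0.5931 -0.2159  0.048 ] [ 0.6048 -0.2325  0.048 ] [ 0.5924 -0.2367  0.048 ] [ 0.5815 -0.1996  0.048 ] [ 0.5938 -0.1947  0.048 ]
tab (array([ 0.6691, -0.1914,  0.122 ]), np.float64(0.0009062285848028711)) (array([ 0.6741, -0.202 ,  0.1082]), np.float64(0.00425405849878173)) bar R (array([ 0.6532, -0.2313,  0.1125]), np.float64(0.0018044264871576697)) bar L (array([ 0.6336, -0.1701,  0.1132]), np.float64(
[... 840 characters left out ...]
49 246 216 186 141 107  93 110 166 218 234 235 236 236 235 234 236
  238 232 238 246 249 249]
 [249 249 247 234 217 133  97  92  97 123 186 230 224 228 236 240 239 242
  247 248 248 249 249 249]
 [249 249 249 244 224 147 101 104 100 120 184 228 225 232 242 247 249 249
  249 249 249 249 248 248]
 [250 250 249 247 228 189 126 138 167 194 229 242 246 248 249 249 249 249
  249 249 248 249 248 249]
 [250 250 250 248 235 228 205 222 235 246 248 249 249 249 249 249 248 249
  248 249 249 249 249 248]
 [250 250 250 249 244 243 246 248 249 249 249 249 249 249 249 249 249 249
  249 249 249 249 249 249]
 [250 250 250 250 250 249 249 249 249 249 249 249 249 249 249 249 249 249
  249 250 249 249 249 249]]
```

```bash
cat >> h.py <<'E'
np.set_printoptions(precision=4,suppress=True)
YAW=np.radians(18.6); BX=np.array([np.cos(YAW),np.sin(YAW),0]); BY=np.array([-BX[1],BX[0],0])
SLOT=np.array([.5945,-.2165,.048])
def goal(p):
    "shift and turn (tool axes) to stand at p, pointing down, closing along block y"
    from station import ctrl
    o=ctrl.get_obs(); R=Rn.from_rotvec(o["tool_rot"])
    best=min((Rn.from_matrix(np.c_[s*BX,-s*BY,[0,0,-1]]) for s in(1,-1)),key=lambda G:(R.inv()*G).magnitude())
    print("t",o["t"],"pos",o["tool_pos"],"shift",R.inv().apply(np.array(p)-o["tool_pos"]),"turn",(R.inv()*best).as_rotvec(),"q",o["q"],"op",o["opening"],"F",o["contact_force"])
E
python3 -c "
from h import *
from station import ctrl
print(Rn.from_rotvec(ctrl.get_obs()['tool_rot']).as_matrix())
goal([.578,-.0355,.14])"
```

```text
[[ 0.96    0.28   -0.0003]
 [ 0.28   -0.96    0.0019]
 [ 0.0002 -0.0019 -1.    ]]
t 0.1 pos [ 0.1749 -0.5994  0.2302] shift [ 0.5448 -0.4283  0.0911] turn [-0.0019 -0.0003 -0.0408] q [-1.406   0.0533  1.6142  0.      1.476  -0.119 ] op 0.08519715036845998 F [-0.1758 -0.5909  0.4566]
```

```bash
python3 -m jog '[[[0.036,-0.028,0],[0,0,-0.008]],[[0.072,-0.057,0],[0,0,-0.016]],[[0.108,-0.085,0],[0,0,-0.024]],[[0.144,-0.113,0],[0,0,-0.032]],[[0.18,-0.142,0],[0,0,-0.041]]]' 0.65 30
python3 -m jog '[[[0.036,-0.028,0],[0,0,0]],[[0.072,-0.057,0],[0,0,0]],[[0.108,-0.085,0],[0,0,0]],[[0.144,-0.113,0],[0,0,0]],[[0.18,-0.142,0],[0,0,0]]]'
python3 -m jog '[[[0.036,-0.028,0],[0,0,0]],[[0.072,-0.057,0.01],[0,0,0]],[[0.108,-0.085,0.02],[0,0,0]],[[0.144,-0.113,0.03],[0,0,0]],[[0.15,-0.12,0.04],[0,0,0]]]'
python3 -c "
from h import *
goal([.578,-.0355,.11])"
```

```text
t: 0.6
tool_pos: [0.3086, -0.4115, 0.2307]
tool_rot: [-3.1, -0.507, 0.0]
contact_force: [0.6, 0.0, -1.0]
opening: 0.0554
grip_force: 0.0
t: 1.1
tool_pos: [0.4338, -0.2194, 0.231]
tool_rot: [-3.1, -0.508, 0.0]
contact_force: [0.4, -0.4, -0.6]
opening: 0.0554
grip_force: 0.0
t: 1.6
tool_pos: [0.5384, -0.0561, 0.1904]
tool_rot: [-3.098, -0.515, -0.0]
contact_force: [-1.2, -0.4, -0.2]
opening: 0.0553
grip_force: 0.0
t 1.6 pos [ 0.5384 -0.0561  0.1904] shift [ 0.0441 -0.0066  0.0804] turn [-0.0013 -0.0002  0.0047] q [-0.2419 -0.1189  1.8494  0.0012  1.4116  0.9994] op 0.055337735799609065 F [-1.1744 -0.3623 -0.1877]
```

```bash
python3 -m jog '[[[0.02,-0.003,0.02],[0,0,0]],[[0.043,-0.0066,0.04],[0,0,0.0047]],[[0.043,-0.0066,0.06],[0,0,0.0047]],[[0.043,-0.0066,0.08],[0,0,0.0047]],[[0.043,-0.0066,0.08],[0,0,0.0047]]]'
python3 - <<'E'
from h import *
from station import optics
goal([.577,-.0353,.039])
for n in("side","top"):
    d=optics.get_image(n);pickle.dump(d,open(n+"1.pkl","wb"))
    u,v=proj(d,[.577,-.0353,.06])[0].astype(int);c=d["image"][v-50:v+50,u-65:u+65]
    cv2.imwrite(f"pics/{n}g.png",cv2.resize(c,None,fx=4,fy=4,interpolation=cv2.INTER_CUBIC))
    print(u-65,v-50)
a=cv2.imread("pics/sideg.png");b=cv2.imread("pics/topg.png");cv2.imwrite("pics/g1.png",cv2.resize(np.hstack([a,b]),(800,308)))
E
```

```text
t: 2.1
tool_pos: [0.5729, -0.0395, 0.1071]
tool_rot: [-3.099, -0.5, 0.012]
contact_force: [0.3, -0.2, -0.7]
opening: 0.0557
grip_force: 0.0
t 2.1 pos [ 0.5729 -0.0395  0.1071] shift [ 0.0057 -0.0024  0.0681] turn [-0.0037  0.0069 -0.0048] q [-0.1982  0.0471  1.8339 -0.0003  1.2684  1.0528] op 0.05567873085453372 F [ 0.3165 -0.2463 -0.7109]
228 203
191 159
```

View pics/g1.png

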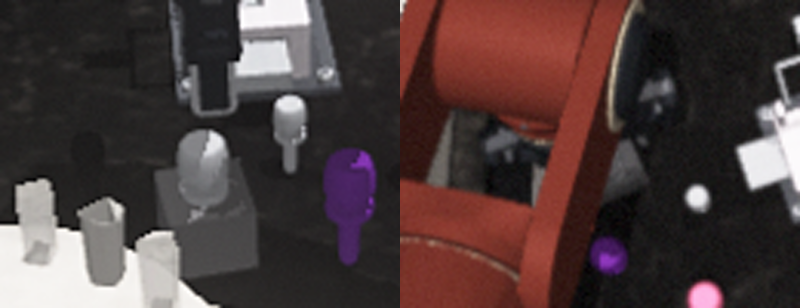

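The arm hides the pin from the top camera. The side view shows the pin still upright at about (203,165) in the picture, with the fingers above it, so I go on.

```bash
python3 -m jog '[[[0.006,-0.0024,0.01],[-0.0037,0.0069,-0.0048]],[[0.006,-0.0024,0.02],[-0.0037,0.0069,-0.0048]],[[0.006,-0.0024,0.02],[-0.0037,0.0069,-0.0048]]]'
python3 -c "
from h import *
goal([.577,-.0353,.039])"
```

```text
t: 2.5
tool_pos: [0.5798, -0.0353, 0.0898]
tool_rot: [3.098, 0.508, 0.008]
contact_force: [0.9, -0.2, -0.6]
opening: 0.0553
grip_force: 0.0
t 2.5 pos [ 0.5798 -0.0353  0.0898] shift [-0.0029 -0.001   0.0508] turn [ 0.0025 -0.0047  0.0004] q [-0.1889  0.0744  1.8369  0.0001  1.2249  1.0568] op 0.05530592899637586 F [ 0.9097 -0.2253 -0.6474]
```

```bash
python3 -m jog '[[[-0.003,-0.001,0.012],[0.0025,-0.0047,0]],[[-0.003,-0.001,0.024],[0.0025,-0.0047,0]],[[-0.003,-0.001,0.036],[0.0025,-0.0047,0]],[[-0.003,-0.001,0.045],[0.0025,-0.0047,0]],[[-0.003,-0.001,0.05],[0.0025,-0.0047,0]]]'
python3 -m jog '[[[0,0,0],[0,0,0]],[[0,0,0],[0,0,0]]]'
python3 -c "
from h import *
goal([.577,-.0353,.039])"
```

```text
t: 3.0
tool_pos: [0.5771, -0.0355, 0.0395]
tool_rot: [3.1, 0.508, 0.0]
contact_force: [-0.3, -0.2, -0.3]
opening: 0.0553
grip_force: 0.0
t: 3.2
tool_pos: [0.5782, -0.0356, 0.0415]
tool_rot: [3.099, 0.508, 0.004]
contact_force: [0.1, -0.3, 0.3]
opening: 0.0555
grip_force: 0.0
t 3.2 pos [ 0.5782 -0.0356  0.0415] shift [-0.0011 -0.0007  0.0025] turn [ 0.0014 -0.0025  0.0003] q [-0.19    0.1367  1.8607  0.      1.1414  1.0559] op 0.05545731276213633 F [ 0.0787 -0.3066  0.3371]
```

```bash
python3 -m jog '[[[-0.001,-0.0005,0.0015],[0.0014,-0.0025,0]],[[-0.001,-0.0005,0.0015],[0.0014,-0.0025,0]],[[-0.001,-0.0005,0.0015],[0.0014,-0.0025,0]],[[-0.001,-0.0005,0.0015],[0.0014,-0.0025,0]],[[-0.001,-0.0005,0.0015],[0.0014,-0.0025,0]]]' 0.1 35
python3 -m jog '[[[0,0,0],[0,0,0]],[[0,0,0],[0,0,0]],[[0,0,0],[0,0,0]]]'
```

```text
t: 3.7
tool_pos: [0.5773, -0.0355, 0.0403]
tool_rot: [3.1, 0.508, 0.001]
contact_force: [0.2, -0.4, 3.2]
opening: 0.0253
grip_force: 34.6
t: 4.0
tool_pos: [0.5773, -0.0355, 0.0403]
tool_rot: [3.1, 0.508, 0.001]
contact_force: [-0.2, 0.1, 4.2]
opening: 0.0251
grip_force: 34.7
```

```bash
python3 -m jog '[[[0,0,-0.005],[0,0,0]],[[0,0,-0.015],[0,0,0]],[[0,0,-0.03],[0,0,0]],[[0,0,-0.05],[0,0,0]],[[0,0,-0.075],[0,0,0]]]'
python3 -m jog '[[[0,0,-0.025],[0,0,0]],[[0,0,-0.025],[0,0,0]],[[0,0,-0.025],[0,0,0]]]'
python3 - <<'E'
from h import *
from station import optics,ctrl
p=ctrl.get_obs()["tool_pos"];d=optics.get_image("side")
u,v=proj(d,p)[0].astype(int);print(u-50,v-60)
cv2.imwrite("pics/g2.png",cv2.resize(d["image"][v-60:v+60,u-50:u+50],None,fx=5,fy=5,interpolation=cv2.INTER_CUBIC))
goal(SLOT+.0115*BY+[0,0,.075])
E
```

```text
t: 4.5
tool_pos: [0.5762, -0.0354, 0.1155]
tool_rot: [-3.1, -0.508, 0.003]
contact_force: [-0.4, 0.8, -0.4]
opening: 0.0257
grip_force: 34.5
t: 4.8
tool_pos: [0.5773, -0.0355, 0.1409]
tool_rot: [3.1, 0.508, 0.002]
contact_force: [-0.5, -0.6, -1.0]
opening: 0.0254
grip_force: 34.5
240 151
t 4.85 pos [ 0.5765 -0.0354  0.1394] shift [-0.0407  0.1659  0.0163] turn [-0.0005  0.0009  0.0003] q [-0.1901  0.0154  1.8086  0.      1.3186  1.0558] op 0.025758504928977913 F [-0.2024  0.7454 -0.9114]
```

View pics/g2.png

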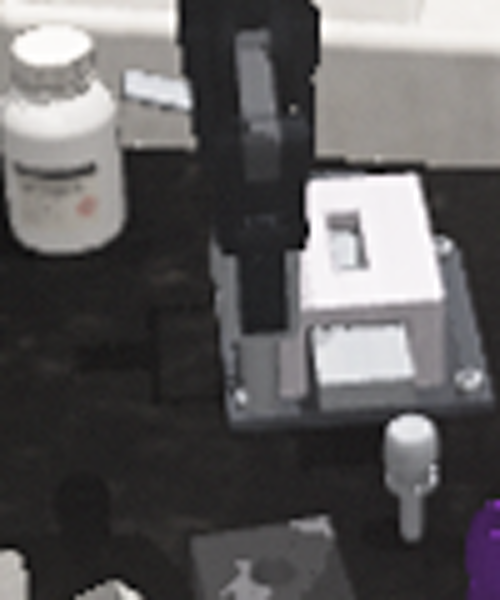

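Run:
```python
from h import *
from station import optics,ctrl
p=ctrl.get_obs()["tool_pos"];d=optics.get_image("side")
print(proj(d,[p,p-[0,0,.02],p-[0,0,.037],[.577,-.0353,.038]]))
im=d["image"];cv2.imwrite("pics/g3.png",cv2.resize(im[200:320,240:400],None,fx=5,fy=5,interpolation=cv2.INTER_CUBIC))
```

```text
[[291.5182 212.6706]
 [292.0678 223.4181]
 [292.5239 232.3217]
 [293.8448 264.2182]]
```

View pics/g3.png

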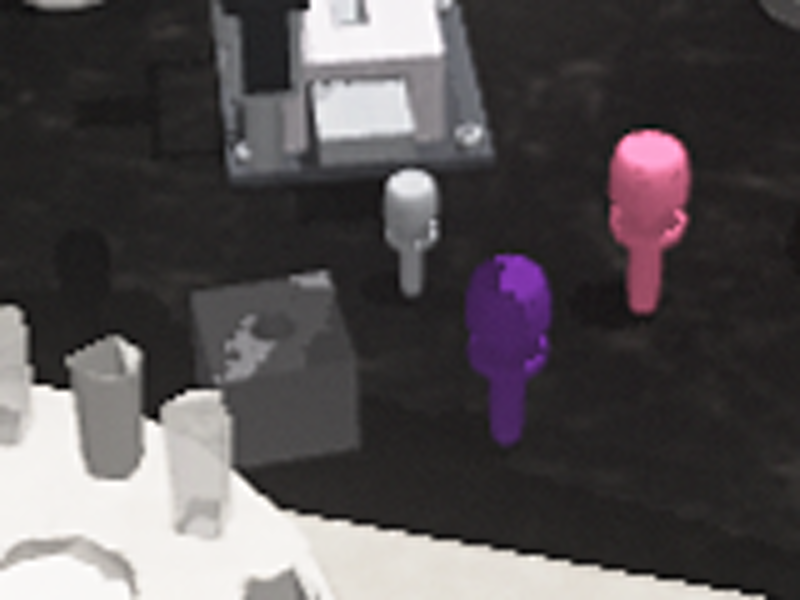

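Below the dark finger, at (245–305, 93–150) in the crop, the grey shaft and nose of the pin are visible, upright where expected. The stand hole is empty, so the pin is held and I carry it to the block.

```bash
python3 -m jog '[[[-0.01,0.04,0],[0,0,0]],[[-0.02,0.08,0],[0,0,0]],[[-0.03,0.12,0],[0,0,0]],[[-0.041,0.1655,0],[0,0,0]],[[-0.041,0.1655,0],[0,0,0]]]'
python3 -m jog '[[[0,0,0.01],[0,0,0]],[[0,0,0.02],[0,0,0]],[[0,0,0.03],[0,0,0]],[[0,0,0.03],[0,0,0]]]'
python3 - <<'E'
from h import *
from station import optics,ctrl
goal(SLOT+.0115*BY+[0,0,.040])
p=ctrl.get_obs()["tool_pos"];ims=[]
for n in("side","top"):
    d=optics.get_image(n);u,v=proj(d,SLOT)[0].astype(int);print(n,u-40,v-40)
    ims.append(cv2.resize(d["image"][v-40:v+40,u-40:u+40],(400,400),interpolation=cv2.INTER_CUBIC))
cv2.imwrite("pics/g4.png",np.hstack(ims))
E
```

```text
t: 5.4
tool_pos: [0.59, -0.21, 0.138]
tool_rot: [3.101, 0.5, -0.004]
contact_force: [0.6, 1.5, -0.7]
opening: 0.0257
grip_force: 34.7
t: 5.8
tool_pos: [0.5891, -0.2032, 0.1063]
tool_rot: [-3.096, -0.51, 0.008]
contact_force: [-0.9, -0.7, -0.6]
opening: 0.0253
grip_force: 34.7
t 5.8 pos [ 0.5891 -0.2032  0.1063] shift [0.0009 0.0029 0.0183] turn [-0.0042  0.0042  0.0019] q [-0.4516  0.1574  1.7163  0.      1.2738  0.7927] op 0.025347315118011585 F [-0.9328 -0.7105 -0.5994]
side 268 158
top 292 162
```

View pics/g4.png

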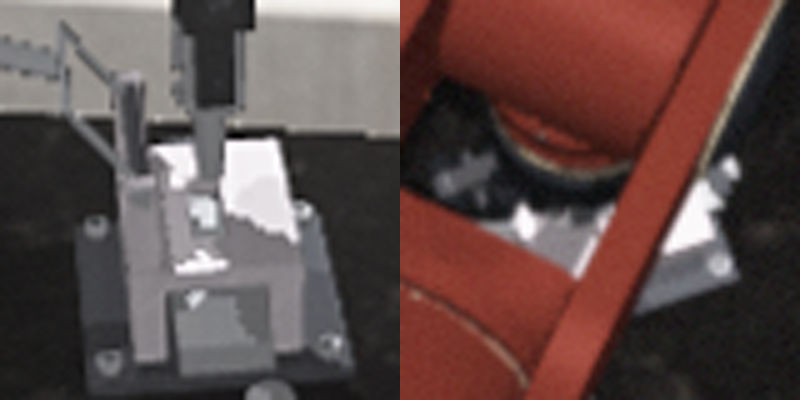

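Run:
```python
from h import *
from station import optics,ctrl
d=optics.get_image("side");g=cv2.cvtColor(d["image"],cv2.COLOR_BGR2GRAY);print(g[180:206,300:320])
p=ctrl.get_obs()["tool_pos"];n=p-[0,0,.0365]
print(p,proj(d,[p,n,n+[0,0,.02],SLOT,SLOT+.021*BY,SLOT-.021*BY]))
for u in(306,309,311):print(u,onz(d,(u,193),.072))
```

```text
[[146 150 148 151 153 134 109 109 113 116 115 105 142 152 153 150 148 147
  146 144]
 [165 154 155 154 156 158 115 107 111 115 113 105 141 150 151 149 145 146
  147 147]
 [106  94  95  96  96  97 103 110 114 116 113 104 141 150 146 179 160 151
  149 151]
 [ 37  33  36  33  34  38  93 110 113 116 114 105  96  90  88 119 100  94
   92  90]
 [ 38  38  36  36  33  42  94 110 112 114 113 106  62  36  31  33  32  32
   31  31]
 [ 51  59  73  72  71  92 103 109 111 115 114 103  87  43  24  24  23  53
   59  60]
 [ 68  88  95 122 128 139 109 107 111 115 113 101 114 209 225 223 224 228
  229 229]
 [229 229 227 231 234 237 147 104 110 115 112  98 179 247 248 246 246 247
  247 246]
 [245 248 245 244 245 251 159 102 109 115 112  96 201 244 244 241 241 243
  242 242]
 [187 242 243 241 242 247 173 109 108 112 110  93 199 242 243 241 240 242
  242 242]
 [117 240 245 242 242 246 197 121 106 110 108  91 230 244 242 241 241 242
  242 242]
 [107 187 241 243 243 245 201 119 103 109 102 111 241 245 242 241 240 241
  242 242]
 [132 143 238 244 241 242 230 190 158 151 145 173 243 244 242 241 240 241
  243 
[... 653 characters left out ...]
 187 178 224 233 229
  226 227]
 [114 148 159 156 157 142 155 169 216 226 231 161 115 123 115 164 174 170
  220 230]
 [116 148 157 157 158 153 110 115 213 230 233 163 116 113 119 117 114 108
  159 222]
 [116 126 153 158 158 158 122 122 166 177 179 146 127 111 118 121 120 117
  111 161]
 [116 136 156 159 157 163 124 123 120 120 120 124 131 111 120 122 120 121
  119 117]
 [118 128 154 159 158 160 139 135 141 147 125 120 124 118 122 122 121 120
  119 119]]
[ 0.591  -0.2046  0.1097] [[308.2532 173.4914]
 [308.7315 190.5421]
 [308.4718 181.2876]
 [308.664  198.3442]
 [309.7267 204.4024]
 [307.6383 192.4961]]
306 [ 0.5944 -0.1972  0.072 ]
309 [ 0.589  -0.1983  0.072 ]
311 [ 0.5854 -0.199   0.072 ]
```

Side view: the shaft is centred at column 308.6, which matches the TCP projection, so the pin sits on the tool axis. The slot opening is just under and in front of the nose, so I set a refined slot estimate and go down.

```bash
sed -i 's/^SLOT=.*/SLOT=np.array([.5936,-.2168,.048])/' h.py
python3 -m jog '[[[0,0,0],[0,0,0]],[[0,0,0],[0,0,0]],[[0,0,0],[0,0,0]],[[0,0,0],[0,0,0]]]'
python3 -c "
from h import *
goal(SLOT+.0112*BY+[0,0,.040])"
```

```text
t: 6.35
tool_pos: [0.591, -0.2054, 0.1101]
tool_rot: [3.1, 0.508, 0.0]
contact_force: [0.6, -0.3, -0.3]
opening: 0.0253
grip_force: 34.7
t 6.35 pos [ 0.591  -0.2054  0.1101] shift [-0.0012  0.0004  0.0221] turn [ 0.0001 -0.      0.0002] q [-0.4534  0.1552  1.712  -0.0001  1.2742  0.7926] op 0.025278827193143272 F [ 0.6222 -0.3305 -0.3   ]
```

```bash
python3 -m jog '[[[-0.0012,0.0004,0.01],[0,0,0]],[[-0.0012,0.0004,0.018],[0,0,0]],[[-0.0012,0.0004,0.022],[0,0,0]],[[-0.0012,0.0004,0.022],[0,0,0]],[[-0.0012,0.0004,0.022],[0,0,0]]]'
python3 -m jog '[[[0,0,0.001],[0,0,0]],[[0,0,0.002],[0,0,0]],[[0,0,0.003],[0,0,0]],[[0,0,0.003],[0,0,0]]]'
python3 -m jog '[[[0,0,0.001],[0,0,0]],[[0,0,0.002],[0,0,0]],[[0,0,0.002],[0,0,0]]]'
python3 -m jog '[[[0,0,0.001],[0,0,0]],[[0,0,0.002],[0,0,0]],[[0,0,0.002],[0,0,0]]]'
```

```text
t: 6.85
tool_pos: [0.5897, -0.2061, 0.0874]
tool_rot: [-3.1, -0.508, 0.001]
contact_force: [-0.3, 0.2, -1.7]
opening: 0.0254
grip_force: 34.7
t: 7.25
tool_pos: [0.5898, -0.2061, 0.0847]
tool_rot: [-3.1, -0.508, 0.001]
contact_force: [0.6, 0.4, -0.5]
opening: 0.0252
grip_force: 34.7
t: 7.55
tool_pos: [0.5898, -0.2061, 0.0825]
tool_rot: [-3.1, -0.508, 0.001]
contact_force: [0.6, 0.2, -0.3]
opening: 0.0253
grip_force: 34.7
t: 7.85
tool_pos: [0.5898, -0.2061, 0.0805]
tool_rot: [-3.1, -0.508, 0.001]
contact_force: [0.4, -0.3, -1.4]
opening: 0.0254
grip_force: 34.7
```

```bash
for i in 1; do python3 -m jog '[[[0,0,0.001],[0,0,0]],[[0,0,0.002],[0,0,0]],[[0,0,0.002],[0,0,0]]]'
python3 -m jog '[[[0,0,0.001],[0,0,0]],[[0,0,0.002],[0,0,0]],[[0,0,0.002],[0,0,0]]]'
python3 -m jog '[[[0,0,0.001],[0,0,0]],[[0,0,0.002],[0,0,0]],[[0,0,0.002],[0,0,0]]]'
python3 -m jog '[[[0,0,0.001],[0,0,0]],[[0,0,0.002],[0,0,0]],[[0,0,0.002],[0,0,0]]]'; done
```

```text
t: 8.15
tool_pos: [0.5898, -0.2061, 0.0786]
tool_rot: [-3.1, -0.508, 0.001]
contact_force: [0.8, -0.4, -1.1]
opening: 0.0254
grip_force: 34.7
t: 8.45
tool_pos: [0.5898, -0.2061, 0.0766]
tool_rot: [-3.1, -0.508, 0.001]
contact_force: [-0.3, -0.0, -1.6]
opening: 0.0252
grip_force: 34.7
t: 8.75
tool_pos: [0.5898, -0.2061, 0.0745]
tool_rot: [-3.1, -0.508, 0.001]
contact_force: [-0.0, -0.1, -0.6]
opening: 0.0254
grip_force: 34.7
t: 9.05
tool_pos: [0.5898, -0.2061, 0.0725]
tool_rot: [-3.1, -0.508, 0.001]
contact_force: [0.9, -0.1, -1.5]
opening: 0.0253
grip_force: 34.7
```

```bash
python3 -m jog '[[[0,0,0.001],[0,0,0]],[[0,0,0.002],[0,0,0]],[[0,0,0.002],[0,0,0]]]'
python3 -m jog '[[[0,0,0.001],[0,0,0]],[[0,0,0.002],[0,0,0]],[[0,0,0.002],[0,0,0]]]'
python3 -m jog '[[[0,0,0.001],[0,0,0]],[[0,0,0.002],[0,0,0]],[[0,0,0.002],[0,0,0]]]'
```

```text
t: 9.35
tool_pos: [0.5898, -0.2061, 0.0705]
tool_rot: [-3.1, -0.508, 0.001]
contact_force: [0.2, -0.4, -0.3]
opening: 0.0255
grip_force: 34.7
t: 9.65
tool_pos: [0.5897, -0.2061, 0.0686]
tool_rot: [-3.1, -0.508, 0.001]
contact_force: [-0.7, -0.1, -0.7]
opening: 0.0258
grip_force: 34.7
t: 9.95
tool_pos: [0.5898, -0.2061, 0.0665]
tool_rot: [-3.1, -0.508, 0.001]
contact_force: [0.7, 0.8, -0.2]
opening: 0.0253
grip_force: 34.7
```

```bash
python3 -m jog '[[[0,0,0.002],[0,0,0]],[[0,0,0.004],[0,0,0]],[[0,0,0.004],[0,0,0]]]'
python3 -m jog '[[[0,0,0.002],[0,0,0]],[[0,0,0.004],[0,0,0]],[[0,0,0.004],[0,0,0]]]'
python3 -m jog '[[[0,0,0.002],[0,0,0]],[[0,0,0.004],[0,0,0]],[[0,0,0.004],[0,0,0]]]'
python3 -m jog '[[[0,0,0.001],[0,0,0]],[[0,0,0.002],[0,0,0]],[[0,0,0.002],[0,0,0]]]'
```

```text
t: 10.25
tool_pos: [0.5896, -0.206, 0.0623]
tool_rot: [-3.1, -0.508, 0.001]
contact_force: [1.3, 0.1, -0.8]
opening: 0.0255
grip_force: 34.7
t: 10.55
tool_pos: [0.5897, -0.206, 0.0584]
tool_rot: [-3.1, -0.508, 0.001]
contact_force: [0.9, -0.4, -0.6]
opening: 0.0253
grip_force: 34.7
t: 10.85
tool_pos: [0.5897, -0.206, 0.0544]
tool_rot: [-3.1, -0.508, 0.001]
contact_force: [0.3, 0.3, -0.6]
opening: 0.0255
grip_force: 34.7
t: 11.15
tool_pos: [0.5898, -0.2061, 0.0526]
tool_rot: [-3.1, -0.508, 0.001]
contact_force: [1.1, 0.0, -1.1]
opening: 0.0255
grip_force: 34.7
```

```bash
python3 -m jog '[[[0,0,0.001],[0,0,0]],[[0,0,0.001],[0,0,0]],[[0,0,0.001],[0,0,0]]]'
python3 -m jog '[[[0,0,0.001],[0,0,0]],[[0,0,0.001],[0,0,0]],[[0,0,0.001],[0,0,0]]]'
```

```text
t: 11.45
tool_pos: [0.5898, -0.2061, 0.0517]
tool_rot: [-3.1, -0.508, 0.001]
contact_force: [0.5, 0.3, -0.5]
opening: 0.0257
grip_force: 34.7
t: 11.75
tool_pos: [0.5898, -0.2061, 0.0507]
tool_rot: [-3.1, -0.508, 0.001]
contact_force: [0.2, 0.7, -0.6]
opening: 0.0256
grip_force: 34.7
```

```bash
python3 -m jog '[[[0,0,0.0007],[0,0,0]],[[0,0,0.0007],[0,0,0]],[[0,0,0.0007],[0,0,0]]]'
python3 -m jog '[[[0,0,0.0007],[0,0,0]],[[0,0,0.0007],[0,0,0]],[[0,0,0.0007],[0,0,0]]]'
```

```text
t: 12.05
tool_pos: [0.59, -0.2061, 0.0504]
tool_rot: [-3.1, -0.508, -0.0]
contact_force: [0.6, 0.7, 2.0]
opening: 0.0252
grip_force: 34.8
t: 12.35
tool_pos: [0.5901, -0.2061, 0.0503]
tool_rot: [-3.1, -0.508, 0.0]
contact_force: [-2.0, 2.2, 5.3]
opening: 0.0255
grip_force: 35.2
```

```bash
python3 -m jog '[[[0,0,0.0008],[0,0,0]],[[0,0,0.0008],[0,0,0]],[[0,0,0.0008],[0,0,0]]]'
python3 -m jog '[[[0,0,0],[0,0,0]],[[0,0,0],[0,0,0]],[[0,0,0],[0,0,0]],[[0,0,0],[0,0,0]]]' 0.5
python3 -m jog '[[[0,0,-0.02],[0,0,0]],[[0,0,-0.05],[0,0,0]],[[0,0,-0.09],[0,0,0]],[[0,0,-0.13],[0,0,0]],[[0,0,-0.13],[0,0,0]]]'
python3 -m jog '[[[0,0,0],[0,0,0]],[[0,0,0],[0,0,0]]]' 0
python3 - <<'E'
from h import *
from station import optics,ctrl
goal(SLOT+.079*BX+[0,0,.132])
ims=[]
for n in("side","top"):
    d=optics.get_image(n);pickle.dump(d,open(n+"5.pkl","wb"));u,v=proj(d,SLOT)[0].astype(int);print(n,u-55,v-55)
    ims.append(cv2.resize(d["image"][v-55:v+35,u-55:u+35],(400,400),interpolation=cv2.INTER_CUBIC))
cv2.imwrite("pics/g5.png",np.hstack(ims))
E
```

```text
t: 12.65
tool_pos: [0.5902, -0.2062, 0.0503]
tool_rot: [-3.1, -0.508, 0.0]
contact_force: [-4.8, 2.7, 8.4]
opening: 0.0255
grip_force: 35.4
t: 13.05
tool_pos: [0.5896, -0.2061, 0.0481]
tool_rot: [-3.1, -0.508, 0.001]
contact_force: [0.8, 0.1, 0.2]
opening: 0.0422
grip_force: 0.0
t: 13.55
tool_pos: [0.5935, -0.2079, 0.1866]
tool_rot: [3.093, 0.507, 0.016]
contact_force: [0.3, -0.3, 1.2]
opening: 0.0424
grip_force: 0.0
t: 13.75
tool_pos: [0.589, -0.2058, 0.1767]
tool_rot: [-3.099, -0.508, 0.004]
contact_force: [-0.8, 0.9, 0.0]
opening: 0.0143
grip_force: 0.0
t 13.75 pos [ 0.589  -0.2058  0.1767] shift [ 0.0798  0.0119 -0.0035] turn [-0.0021  0.0023  0.0002] q [-0.4552  0.0905  1.6656 -0.0002  1.3887  0.7908] op 0.014332349336879916 F [-0.8367  0.8656  0.0158]
side 254 143
top 278 147
```

View pics/g5.png

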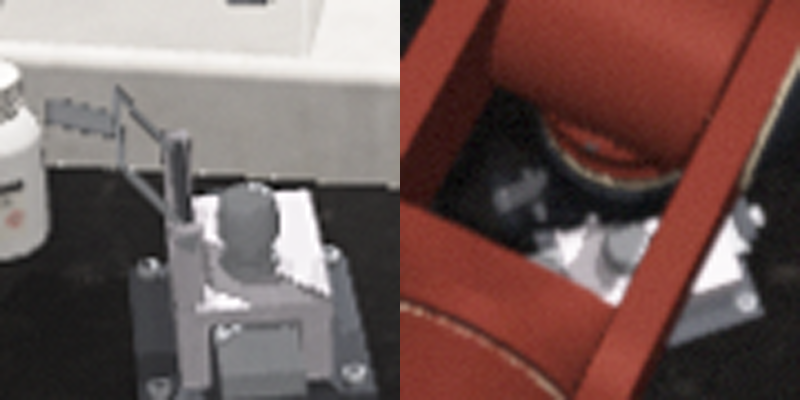

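The side view shows the pin standing upright in the slot with its flange on the plate at about (248,275). The ring is still leaning back, with its tab at (45–115, 100–130). Next I go behind the tab with shut fingers.

```bash
python3 -m jog '[[[0.03,0.003,0],[0,0,0]],[[0.06,0.006,0],[0,0,0]],[[0.09,0.01,0],[0,0,0]],[[0.11,0.012,0],[0,0,0]],[[0.11,0.012,0],[0,0,0]]]'
python3 -m jog '[[[0,0,0.03],[0,0,0]],[[0,0,0.055],[0,0,0]],[[0,0,0.075],[0,0,0]],[[0,0,0.075],[0,0,0]],[[0,0,0.075],[0,0,0]]]'
python3 - <<'E'
from h import *
from station import optics,ctrl
goal(SLOT+.09*BX+[0,0,.052])
d=optics.get_image("side");u,v=proj(d,SLOT)[0].astype(int);print(u-80,v-70)
p=ctrl.get_obs()["tool_pos"];print((p-SLOT)@BX,(p-SLOT)@BY)
cv2.imwrite("pics/g6.png",cv2.resize(d["image"][v-70:v+30,u-80:u+40],None,fx=5,fy=5,interpolation=cv2.INTER_CUBIC))
E
```

```text
t: 14.35
tool_pos: [0.6989, -0.1814, 0.1761]
tool_rot: [-3.098, -0.51, 0.004]
contact_force: [-0.3, 0.6, 0.8]
opening: -0.0001
grip_force: 0.0
t: 14.85
tool_pos: [0.6969, -0.1824, 0.1027]
tool_rot: [-3.099, -0.507, 0.004]
contact_force: [0.5, -0.6, 0.1]
opening: 0.0005
grip_force: 0.0
t 14.85 pos [ 0.6969 -0.1824  0.1027] shift [-0.0189 -0.0003  0.0027] turn [-0.0015  0.0021 -0.    ] q [-0.3591  0.3702  1.4679 -0.0002  1.3061  0.8871] op 0.0004594782620745354 F [ 0.4512 -0.5654  0.0911]
229 128
0.1097232691843979 -0.0009692334455334229
```

View pics/g6.png

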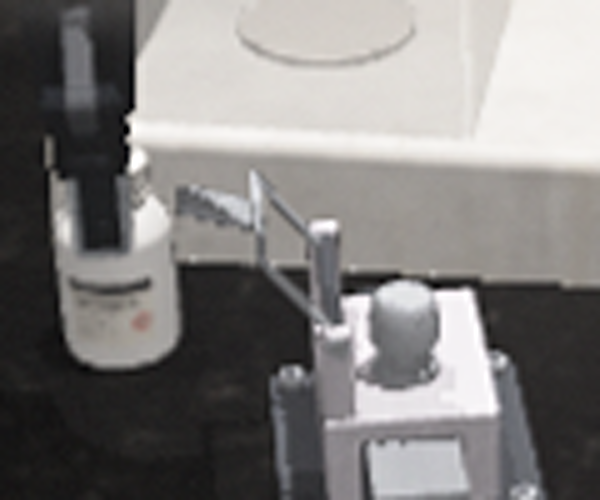

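The side view shows the fingers about 17 mm behind the tab's end at (180,195), tips just below it. I now sweep the ring up and over, pushing along the arc.

```bash
python3 -m jog '[[[-0.017,0,-0.002],[0,0,0]],[[-0.023,0,-0.01],[0,0,0]],[[-0.030,0,-0.016],[0,0,0]],[[-0.039,0,-0.023],[0,0,0]],[[-0.050,0,-0.028],[0,0,0]]]'
python3 -m jog '[[[-0.011,0,-0.003],[0,0,0]],[[-0.023,0,-0.004],[0,0,0]],[[-0.035,0,-0.003],[0,0,0]],[[-0.043,0,-0.004],[0,0,0]],[[-0.043,0,-0.004],[0,0,0]]]'
cat >> h.py <<'E'
def rel():
    from station import ctrl
    o=ctrl.get_obs();p=o["tool_pos"]-SLOT;print("xb %.1f yb %.1f z %.1f F %s"%(p@BX*1e3,p@BY*1e3,p[2]*1e3+48,o["contact_force"]))
def ringpt(th,x,y,z):
    "ring point given in shut block coords (mm), at angle th -> world"
    x,z=x-26,z-80;c,s=np.cos(th),np.sin(th)
    return SLOT*[1,1,0]+((x*c+z*s+26)*BX+y*BY)/1e3+[0,0,(-x*s+z*c+80)/1e3]
E
python3 - <<'E'
from h import *
from station import optics
rel()
d=optics.get_image("side");pickle.dump(d,open("side7.pkl","wb"));im=d["image"].astype(int)
o=pickle.load(open("side5.pkl","rb"))["image"].astype(int)
for th in(2.8,2.86,1.8,1.6,1.5,1.4):
    q=proj(d,[ringpt(th,-38,0,58),ringpt(th,-28,0,58),ringpt(th,-8,-31,58),ringpt(th,-8,31,58),ringpt(th,10,31,69)]);print(th,q.round(0).astype(int).tolist())
g=cv2.cvtColor(d["image"],cv2.COLOR_BGR2GRAY);print(g[128:172:2,262:318:2])
E
```

```text
t: 15.4
tool_pos: [0.6506, -0.1987, 0.1333]
tool_rot: [3.099, 0.508, 0.002]
contact_force: [0.5, -0.5, 0.8]
opening: 0.0
grip_force: 0.4
t: 15.9
tool_pos: [0.6084, -0.2124, 0.1349]
tool_rot: [-3.1, -0.506, 0.003]
contact_force: [1.1, 0.1, -0.2]
opening: 0.0003
grip_force: 0.0
xb 15.4 yb -0.5 z 134.9 F [ 1.0691  0.0896 -0.1602]
2.8 [[265, 167], [270, 168], [280, 163], [282, 179], [289, 187]]
2.86 [[264, 169], [269, 170], [279, 163], [281, 180], [289, 187]]
1.8 [[297, 153], [299, 157], [300, 158], [303, 175], [300, 185]]
1.6 [[305, 153], [305, 158], [304, 160], [307, 176], [302, 186]]
1.5 [[308, 154], [308, 159], [306, 161], [309, 177], [302, 186]]
1.4 [[312, 156], [311, 160], [308, 162], [311, 179], [303, 187]]
[[172 212 212 211 210 209 209 210 211 206 201 201 202 208 105  75  79  79
   88  93  94  87  80  67 213 217 216 217]
 [208 215 214 214 213 213 210 210 206 204 202 204 203 205 121  69  74  74
   80  85  85  77  76  67 209 212 218 216]
 [217 216 215 216 215 215 216 202 203 204 205 203 204 205 211 125  67  69
   74  80  81  74  70  61 210 213 217 217]
 [216 216 218 218 217 217 217
[... 1494 characters left out ...]
151 152 154 155 151 152 152 153 149 148 149 148 146 148 150 151 160 141
  141 142 141 140 137 111 181 186 190 195]
 [151 153 153 154 156 152 154 154 151 151 151 151 148 150 151 150 151 153
  155 154 155 130 133 112 154 152 152 149]
 [149 152 152 153 155 153 154 154 152 151 153 151 148 148 150 150 150 151
  150 154 161 140  85 116 155 152 152 149]
 [150 149 150 152 153 151 154 153 153 153 153 151 149 147 147 147 150 151
  150 143 112 151 107 116 154 153 151 150]
 [143 153 150 152 152 149 150 150 150 151 150 152 145 146 147 149 148 151
  127 126 147 153 110 119 156 153 152 149]
 [168 152 151 151 153 150 150 150 149 150 150 147 147 146 149 149 149 149
  142 147 152 154  89  99 153 153 150 152]]
```

```bash
python3 -m jog '[[[-0.007,0,0.003],[0,0,0]],[[-0.013,0,0.006],[0,0,0]],[[-0.019,0,0.011],[0,0,0]],[[-0.024,0,0.0165],[0,0,0]],[[-0.029,0,0.023],[0,0,0]]]'
python3 -m jog '[[[-0.004,0,0.0065],[0,0,0]],[[-0.009,0,0.013],[0,0,0]],[[-0.014,0,0.021],[0,0,0]],[[-0.014,0,0.021],[0,0,0]],[[-0.014,0,0.021],[0,0,0]]]'
python3 - <<'E'
from h import *
from station import optics
rel()
d=optics.get_image("side");g=cv2.cvtColor(d["image"],cv2.COLOR_BGR2GRAY)
for th in(1.5,.7,.5,.4,.3):
    print(th,proj(d,[ringpt(th,-38,0,58),ringpt(th,-28,9,58),ringpt(th,-8,-31,58),ringpt(th,-8,31,58),ringpt(th,10,31,69)]).round(0).astype(int).tolist())
print(g[164:214:2,290:340:2])
E
```

```text
t: 16.45
tool_pos: [0.5819, -0.2215, 0.112]
tool_rot: [-3.1, -0.508, 0.001]
contact_force: [1.2, -0.6, 0.1]
opening: -0.0002
grip_force: 0.2
t: 16.95
tool_pos: [0.5687, -0.2258, 0.0911]
tool_rot: [-3.1, -0.508, 0.002]
contact_force: [1.1, -0.2, -0.3]
opening: -0.0002
grip_force: 0.0
xb -26.5 yb -0.6 z 91.1 F [ 1.0976 -0.1533 -0.2881]
1.5 [[308, 154], [308, 162], [306, 161], [309, 177], [302, 186]]
0.7 [[328, 171], [325, 177], [315, 173], [318, 190], [307, 192]]
0.5 [[330, 177], [326, 182], [315, 176], [318, 194], [307, 194]]
0.4 [[331, 180], [327, 185], [315, 178], [318, 195], [307, 195]]
0.3 [[331, 183], [326, 188], [314, 180], [318, 197], [306, 196]]
[[149 150 150 153 153 151 153 152 154 152 153 153 152 155  77  50  43  44
   42  93 116 151 144 144 147]
 [145 146 149 151 150 151 149 153 155 154 154 152 150 155 108  65  42  46
   44 107 141 146 144 146 149]
 [145 149 149 151 153 151 149 154 151 154 154 154 150 154 107  65  43  46
   43 105 144 151 147 147 152]
 [148 149 148 146 148 150 151 151 151 152 152 151 149 156 105  64  44  41
   41 105 144 150 148 145 149]
 [120 145 166 155 1
[... 1486 characters left out ...]
99 107 110  98 101 124 154 117 119 120
  162 182 132  43  42  43  38]
 [ 39 124 131 134 138 118 134 108 100 102 101  99 105 112 116 122 141 147
  116  94 103  61  41  39  39]
 [ 61 111 132 132 139 120 157 133 107 111 113 108 113 119 117 115 221 179
  142 109 110  71  39  39  38]
 [ 62  96 133 134 139 121 150 160 150 115 117 118 120 118 155 122 236 248
  176 110 108 113  36  40  38]
 [ 63  89 130 136 138 118 147 157 161 161 161 163 164 162 140 218 202 213
  127 103 109 115  39  35  38]
 [ 64  82 128 136 135 199 209 157 120 120 123 147 147 148 143 207 169 151
  141 115 108 113  53  39  38]
 [ 63  75 206 179 188 204 192 164 146 141 138 139 138 137 132 131 131 131
  134 130 107 111  62  34  32]]
```

```bash
python3 -m jog '[[[-0.002,0,0.003],[0,0,0]],[[-0.004,0,0.006],[0,0,0]],[[-0.0045,0,0.009],[0,0,0]],[[-0.0045,0,0.011],[0,0,0]]]'
python3 -m jog '[[[0,0,0.001],[0,0,0]],[[0,0,0.002],[0,0,0]],[[0,0,0.003],[0,0,0]]]'
python3 -m jog '[[[0,0,0.001],[0,0,0]],[[0,0,0.002],[0,0,0]],[[0,0,0.003],[0,0,0]]]'
python3 -m jog '[[[0,0,0.001],[0,0,0]],[[0,0,0.002],[0,0,0]],[[0,0,0.002],[0,0,0]]]'
python3 -c "
from h import *
rel()"
```

```text
t: 17.4
tool_pos: [0.5648, -0.2273, 0.0804]
tool_rot: [3.1, 0.508, -0.0]
contact_force: [0.6, -0.1, 0.9]
opening: 0.0002
grip_force: 0.5
t: 17.7
tool_pos: [0.5649, -0.2273, 0.0777]
tool_rot: [3.1, 0.508, -0.0]
contact_force: [1.3, -0.1, 1.0]
opening: -0.0002
grip_force: 0.6
t: 18.0
tool_pos: [0.5647, -0.2274, 0.0746]
tool_rot: [3.1, 0.508, -0.001]
contact_force: [-0.7, -0.3, 0.8]
opening: -0.0
grip_force: 0.9
t: 18.3
tool_pos: [0.5647, -0.2271, 0.0722]
tool_rot: [-3.1, -0.508, 0.001]
contact_force: [0.7, 0.1, 0.4]
opening: -0.0005
grip_force: 0.3
xb -30.7 yb -0.5 z 72.2 F [0.6838 0.0525 0.4458]
```

```bash
for k in 1; do python3 -m jog '[[[0,0,0.001],[0,0,0]],[[0,0,0.002],[0,0,0]],[[0,0,0.002],[0,0,0]]]'
python3 -m jog '[[[0,0,0.001],[0,0,0]],[[0,0,0.002],[0,0,0]],[[0,0,0.002],[0,0,0]]]'
python3 -m jog '[[[0,0,0.001],[0,0,0]],[[0,0,0.002],[0,0,0]],[[0,0,0.002],[0,0,0]]]'
python3 -m jog '[[[0,0,0.001],[0,0,0]],[[0,0,0.002],[0,0,0]],[[0,0,0.002],[0,0,0]]]'; done
```

```text
t: 18.6
tool_pos: [0.5643, -0.2269, 0.0699]
tool_rot: [-3.099, -0.508, 0.002]
contact_force: [0.0, 0.0, -0.0]
opening: -0.0001
grip_force: 0.0
t: 18.9
tool_pos: [0.5646, -0.2272, 0.0683]
tool_rot: [-3.1, -0.508, 0.001]
contact_force: [0.2, -0.6, -0.0]
opening: 0.0001
grip_force: 0.0
t: 19.2
tool_pos: [0.5647, -0.2272, 0.0664]
tool_rot: [-3.1, -0.508, 0.001]
contact_force: [-1.2, -0.3, -0.4]
opening: -0.0001
grip_force: 0.0
t: 19.5
tool_pos: [0.5647, -0.2272, 0.0644]
tool_rot: [-3.1, -0.508, 0.001]
contact_force: [-0.7, 1.4, 0.2]
opening: -0.0001
grip_force: 0.0
```

```bash
python3 -m jog '[[[0,0,0.001],[0,0,0]],[[0,0,0.002],[0,0,0]],[[0,0,0.002],[0,0,0]]]'
python3 -m jog '[[[0,0,0.001],[0,0,0]],[[0,0,0.0015],[0,0,0]],[[0,0,0.0015],[0,0,0]]]'
python3 -m jog '[[[0,0,0.001],[0,0,0]],[[0,0,0.001],[0,0,0]],[[0,0,0.001],[0,0,0]]]'
python3 -m jog '[[[0,0,0.001],[0,0,0]],[[0,0,0.001],[0,0,0]],[[0,0,0.001],[0,0,0]]]'
```

```text
t: 19.8
tool_pos: [0.5647, -0.2272, 0.0624]
tool_rot: [-3.1, -0.508, 0.001]
contact_force: [-0.6, 0.5, 0.1]
opening: 0.0002
grip_force: 0.0
t: 20.1
tool_pos: [0.5647, -0.2272, 0.061]
tool_rot: [-3.1, -0.508, 0.001]
contact_force: [0.2, -0.2, -0.2]
opening: 0.0001
grip_force: 0.0
t: 20.4
tool_pos: [0.5648, -0.2273, 0.0601]
tool_rot: [-3.1, -0.508, 0.001]
contact_force: [-0.8, -0.3, -0.3]
opening: 0.0
grip_force: 0.1
t: 20.7
tool_pos: [0.565, -0.2273, 0.0596]
tool_rot: [3.1, 0.508, -0.0]
contact_force: [0.3, 0.6, 4.7]
opening: -0.0001
grip_force: 2.2
```

```bash
python3 -m jog '[[[0,0,0.001],[0,0,0]],[[0,0,0.001],[0,0,0]],[[0,0,0.001],[0,0,0]]]'
python3 -m jog '[[[-0.001,0,-0.01],[0,0,0]],[[-0.002,0,-0.03],[0,0,0]],[[-0.004,0,-0.06],[0,0,0]],[[-0.01,0,-0.1],[0,0,0]],[[-0.03,0,-0.14],[0,0,0]]]'
python3 -m jog '[[[-0.03,0,-0.02],[0,0,0]],[[-0.06,0,-0.03],[0,0,0]],[[-0.1,0,-0.03],[0,0,0]],[[-0.1,0,-0.03],[0,0,0]],[[-0.1,0,-0.03],[0,0,0]]]'
python3 - <<'E'
from h import *
from station import optics
d=optics.get_image("side");g=cv2.cvtColor(d["image"],cv2.COLOR_BGR2GRAY)
for th in(0,.1,.2,.4):
    print(th,proj(d,[ringpt(th,-38,9,60),ringpt(th,-38,-9,60),ringpt(th,-28,0,60),ringpt(th,-8,-31,58),ringpt(th,-8,31,58)]).round(1).tolist())
print(g[172:216:2,296:344:2])
E
```

```text
t: 21.0
tool_pos: [0.5651, -0.2275, 0.0593]
tool_rot: [3.1, 0.508, 0.0]
contact_force: [-2.0, 2.4, 8.1]
opening: 0.0004
grip_force: 3.9
t: 21.5
tool_pos: [0.5363, -0.2363, 0.1987]
tool_rot: [-3.099, -0.51, 0.001]
contact_force: [0.3, -0.4, 0.5]
opening: -0.0001
grip_force: 0.0
t: 22.0
tool_pos: [0.4411, -0.2689, 0.228]
tool_rot: [-3.101, -0.506, -0.0]
contact_force: [0.5, 0.6, -0.9]
opening: 0.0003
grip_force: 0.0
0 [[329.6, 194.1], [328.4, 189.1], [323.7, 191.9], [311.6, 185.1], [315.0, 202.5]]
0.1 [[330.5, 191.1], [329.3, 186.1], [324.6, 189.4], [312.6, 183.5], [316.0, 200.8]]
0.2 [[331.0, 188.1], [329.8, 183.1], [325.2, 186.8], [313.4, 181.8], [316.9, 199.1]]
0.4 [[331.0, 181.9], [329.8, 177.0], [325.5, 181.6], [314.5, 178.2], [318.0, 195.4]]
[[183 149 149 150 146 150 151 150 153 151 147 151 150 145 148 148 151 150
  148 149 148 150 155 147]
 [132 152 149 151 151 147 151 151 151 150 150 150 148 149 150 152 152 148
  148 148 147 149 152 150]
 [108 149 150 151 148 148 149 151 151 150 151 152 151 149 147 150 151 148
  145 147 143 144 150 148]
 [130 162 163 149 149 148 146 150 149 150
[... 1178 characters left out ...]
39 124 128 106 103 103  99 130 178 117 116 160 158 160 159  97  65
   44  35  36  35  36  36]
 [133 138 192 154 125 110 112 116 106 115 120 117 159 158 160 168  68  67
   49  33  33  34  32  34]
 [134 138 216 235 237 238 205 212 117 119 118 156 159 158 158 164  79  66
   66  32  34  29  35  33]
 [135 139 162 149 204 234 219 234 212 219 136 158 158 158 160 161  96  62
   69  33  33  33  33  33]
 [136 136 198 230 232 230 241 242 244 250 243 242 160 156 154 152 112  63
   66  40  35  32  30  30]
 [179 190 204 192 207 205 181 166 164 152 147 130 135 133 133 135 123  62
   64  45  32  30  31  32]
 [134 132 132 136 137 133 133 137 134 142 131 130 124 134 136 135 109  62
   65  61  31  32  30  32]]
```

The tab ends at column ~329, rows 189–194, which matches ring angle 0. The fingers also stopped on it at 60 mm, its height when shut. I hand it in.

```bash
python3 -c "
from station import job
print(job.finish_job())"
```

```text
the job is handed in; nothing more can be done
None
```

The job is handed in at about 22 s of the 72 s allowed, though no verdict came back. The pin is home in the block with its flange on the top face, and the ring is shut under the cap. The arm is clear, the highest contact force I read was about 9 N, and nothing suggested the arm touched the bystanders, though I did not re-measure them.

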